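# Recharge the dry-storage drawer with desiccant

## Robot

A 6-joint arm with a two-finger parallel gripper is mounted at the origin on a cart in front of the work surface, level with it; the furniture and walls round the work are solid. World frame = base frame: x ahead of the robot, y to its left, z up, the work surface at z = 0. Lengths are in m, angles in rad, forces in N, time in s.
With the tool pointing down it reaches from about 0.3 to 0.875 m from the base axis. Payload 6.4 kg.
Tool frame: the origin (TCP) lies midway between the tips of the shut fingers; the grasp point (between the pads) lies 19 mm behind it (robot.pinch_z is the distance from the TCP to the grasp point, in m); z points along the fingers, y is the line along which they close (so a half turn about z gives the same grasp; the last joint's range is limited). The gripper opens to 88 mm and grips with 3 to 60 N. Pads are 18 mm wide; open, the fingers measure 123 mm over their backs; the gripper's body (75 mm by 187 mm) begins 45 mm behind the grasp point.
Start: joints at [-1.419, 0.181, 1.607, -0, 1.354, -0.206], TCP at [0.201, -0.539, 0.239] pointing down, gripper open.
Joint ranges: [-2.99, 2.99], [-0.89, 2.07], [0.3, 2.58], [-1.14, 4.28], [0, 2.63], [-3.12, 3.12]. Speed limits (rad/s): [2.57, 2.57, 3.01, 3.14, 3.14, 3.14].

## Interface

Orientations are given as a rotation vector (axis times angle).
In Python, from plant import robot gives the robot as it stands. The module is installed in compiled form; this text tells all that it offers.
- The arm moves only by the tool step_arm, never from a script. Its argument "steps" is a list of rows, each a list of 5 numbers: the opening in per cent of the stroke, from 0 (shut) to 100 (fully open), then the shift along the tool's x, y, z in cm, then the turn about the tool's z in units of 5 degrees (1.0 is 5 degrees). In form: [[grip, x, y, z, twist], ...]. A call has 1 to 5 rows; each row shifts and turns the commanded pose from where the row before left it, along the tool's axes as they then stand; what a row does not reach is not made up. A row lasts 1/10 s, in which the tool goes at most 50 mm and 8.59 degrees, less where a joint would pass 70% of its speed; a pose out of reach is approached as far as the arm can. A call is refused whole if a number of a shift passes 5 or a number of a turn 1, either way. A call with a gripper value outside its range is refused whole. The fingers move at their own pace and stop on an object; "force" is the grip in N (left out, the last holds). Time passes only in rows, so rows that do not move let the fingers close. It gives the time, the measured TCP pose, the force, the opening and the grip force at its end, in the units of the state.
- robot.state(): the state, without advancing time (a new reading comes with each control period).
- robot.grab_frame(name): name is "scene" or "top" or "wrist"; returns the picture (480x640x3 uint8, red, green, blue); there is no depth.
- robot.calibration(name): a dict with "camera_matrix" (3x3 intrinsics, pixels), "T" (4x4, takes a point from camera to world coordinates). Camera axes: x right, y down, z forward; pixel columns grow to the right and rows downward; lengths in m; the calibration is good to about 2 mm. A picture is of the moment at which its call begins: read the wrist's pose just before it. calibration takes no time and is no camera call; for the wrist camera it gives the pose at the moment of the call.
- robot.job_done(): hands the job in; it is judged then, once.
Trained networks look in the newest picture that a camera, given by its name, has taken for a name from the list of things; names that differ only in an ending like _2 or _b are one class to them, and where a whole thing is asked for, a point or a joint stands for the part that bears it (a point fixed in the world has none). Each returns a list of dicts, best first, with "p" (0 to 1); they miss things now and then, are a little off and sometimes report something else, mostly with a low value. They report only what shows in the picture. A call takes as long as a camera call.
- robot.regions_of(query, camera): "pixels" (480x640 bool, what is visible of it).
- robot.place_of(query, camera): "xyz" ([x, y, z] in m, in world coordinates, good to about 4 mm: a listed point, or the origin of a listed thing).
The state is a dict: "time_s": time; "joints": joint angles; "qd": joint speeds; "joint_torque": joint torques, N m; "position": TCP position; "ee_rot": TCP orientation; "force": force on the tool from outside, world axes, zero at the start; "ft_torque": the same for the moment, N m; "opening": finger opening in m; "finger_force": force on a finger pad.
Only numpy, scipy, OpenCV 4.12 (cv2) and the standard library are available. Lean on these libraries where they do the work, as an engineer would, in place of code of your own. Each camera call takes 0.05 s, during which the arm holds its last target. There are 200 camera calls.

## Task

Put the dry-storage cabinet back in service: set the desiccant canister flat into its pocket on the floor of the open drawer, lay the slotted shelf flat on the ledges above it, grip upward, and then push the drawer fully home until its catch snaps in. Leave everything else on the bench where it is.

Things in the scene. Friction and masses are not known exactly. Their poses are not given: they have to be found in the camera images.
- dry_cabinet: low white cabinet, fixed: 200 mm deep (its x), 200 wide, 92 high, with a dial on top; origin at the centre of its underside, z up; its front faces its -x, roughly towards the robot, with one drawer that slides out along -x. A white front panel, 12 mm thick, 196 mm wide, from 10 to 88 mm above the bench, closes the drawer's front
- drawer_pocket (a point): centre of the drawer's floor and of the pocket on it, 20 mm above the bench; axes as the cabinet's; moves with the drawer. The drawer's hollow, centred here, is 121 mm (x) by 151 mm (y); its walls, 4 mm thick with flared lips, rise to 51 mm above this point. Four L-shaped corner lugs, 8 mm high, bound the pocket: 90 mm (x) by 52 mm (y) inside; the middle 60 mm of its long sides is open for fingers
- drawer_ledge (a point): middle of the plane on which the shelf rests, 32 mm above drawer_pocket; axes as drawer_pocket. The two ledges are strips along the left and right walls, 10 mm wide, as long as the hollow, top at this height; the well between them is 131 mm wide (y), and the walls rise 19 mm above them
- drawer_handle (a point): middle of the drawer's steel bow handle, a round bar 8 mm thick, straight for 60 mm along y, 54 mm above the bench, 22 mm in front (-x) of the front panel; axes as drawer_pocket. Pushing it along +x closes the drawer
- drawer (a joint): how far the drawer is open, m: 0 fully home, 0.135 to 0.16 at the start. It slides with about 1 N of friction; about 11 mm before home it meets a sprung catch that resists with 3 to 4 N, and from about 4 mm on the catch draws it home and holds it at its stop
- desiccant_canister: flat aluminium canister with a perforated lid, 84 mm (its x) by 46 mm (its y) by 26 mm high, about 0.12 kg; origin at the centre of its underside, z up. Either way round fits
- slotted_shelf: flat steel shelf with slots, 115 mm (its x) by 145 mm (its y) by 5 mm thick, about 0.16 kg; origin at the centre of its underside, z up. In its middle stands a grip: a bar 54 mm long along x, 10 mm wide (y), top 27 mm above the shelf's underside, on two end posts. In the drawer its x lies along the drawer's x, either way round, 3 mm clearance on each side
- vial_a: sample vial with black cap, 21 mm across, 57 high, standing close to the left edge of the base of the tall fixed evaporator, which fills the right of the bench (y below -0.33 m): keep the arm clear of that; origin at its foot; leave alone
- vial_b: sample vial with white cap, 21 mm across, 57 high, standing; origin at its foot; leave alone
- joint_clip: small plastic joint clip, 34x28x13 mm; leave alone
- forceps: steel forceps lying flat, 140 mm long along their y; leave alone
- marker: marker pen lying, 135 mm long along its y, 16 mm thick; leave alone
- grease: crumpled tube of joint grease lying flat, 136 mm long along its y, 26 high; leave alone
- dish: small round dish, 83 mm across, 38 high; leave alone

How it is judged:
By the outcome, as a careful person would: the job done as asked, in the order asked, and still so for the second after the job is handed in, with the robot touching nothing.
It also fails if it takes over 72 s, if anything falls off the work surface, if the arm or the gripper's body presses on something with over 40 N, if the wrist force passes 120 N, or if a joint passes its speed limit or range.

## Working session

There is one attempt and no reset: what is moved stays moved. The work goes in short steps, Python scripts to look and compute and a tool call to move; the robot and the scene stay as the last step left them, time stands still between calls to the robot, and variables do not carry over. Pictures are saved under pics/ and viewed, at most 14 in all, crops included, and the job is handed in when it is done.

Besides the shell and the picture viewer there is one more tool, called as name(argument=value, ...) on one line, values as JSON. step_arm: Moves the arm, as the interface text tells. Its arguments: {"type":"object","properties":{"steps":{"type":"array"},"force":{"type":"number"}},"required":["steps"]}

```bash
mkdir -p pics
python3 - <<'E'
from plant import robot
import cv2,numpy as np
s=robot.state();print({k:np.round(v,3).tolist() for k,v in s.items()})
for c in("scene","top"):
    im=robot.grab_frame(c);cv2.imwrite(f'pics/{c}0.png',im[:,:,::-1])
    for q in("desiccant_canister","slotted_shelf","drawer_pocket","drawer_handle","dry_cabinet"):
        print(c,q,[(round(r["p"],2),np.round(r["xyz"],3).tolist()) for r in robot.place_of(q,c)][:2])
for c in("scene","top","wrist"):
    k=robot.calibration(c);print(c,np.round(k["camera_matrix"],1).tolist(),np.round(k["T"],3).tolist())
E
```

```text
{'time_s': 0.0, 'joints': [-1.419, 0.182, 1.608, -0.0, 1.354, -0.206], 'qd': [0.001, -0.0, -0.0, -0.0, -0.001, -0.001], 'joint_torque': [0.0, -43.387, -34.185, 0.07, 0.038, -0.0], 'position': [0.201, -0.538, 0.238], 'ee_rot': [-3.09, -0.559, -0.0], 'force': [0.704, -0.222, -0.029], 'ft_torque': [-0.017, 0.009, -0.001], 'finger_force': 0.0, 'opening': 0.088}
scene desiccant_canister [(0.71, [0.444, -0.105, -0.001])]
scene slotted_shelf []
scene drawer_pocket [(0.56, [0.583, 0.155, 0.02])]
scene drawer_handle [(0.91, [0.487, 0.147, 0.052])]
scene dry_cabinet [(0.72, [0.764, 0.174, -0.001])]
top desiccant_canister [(0.95, [0.442, -0.104, -0.004]), (0.17, [0.503, -0.311, -0.001])]
top slotted_shelf [(0.75, [0.635, -0.098, -0.001])]
top drawer_pocket [(0.7, [0.362, 0.363, 0.002]), (0.68, [0.582, 0.156, 0.015])]
top drawer_handle [(0.61, [0.491, 0.147, 0.053])]
top dry_cabinet [(0.92, [0.767, 0.178, 0.004])]
scene [[543.7, 0.0, 328.4], [0.0, 543.7, 240.8], [0.0, 0.0, 1.0]] [[0.899, -0.212, 0.384, 0.075], [-0.438, -0.479, 0.761, -0.976], [0.023, -0.852, -0.523, 0.785], [0.0, 0.0, 0.0, 1.0]]
top [[458.7, 0.0, 318.1], [0.0, 458.7, 236.9], [0.0, 0.0, 1.0]] [[0.063, -0.976, 0.208, 0.366], [-0.998, -0.063, 0.008, 0.059], [0.006, -0.208, -0.978, 1.216], [0.0, 0.0, 0.0, 1.0]]
wrist [[384.5, 0.0, 324.8], [0.0, 384.5, 235.9], [0.0, 0.0, 1.0]] [[0.349, -0.895, -0.279, 0.274], [-0.937, -0.333, -0.104, -0.51], [-0.0, 0.297, -0.955, 0.385], [0.0, 0.0, 0.0, 1.0]]
```

View pics/top0.png

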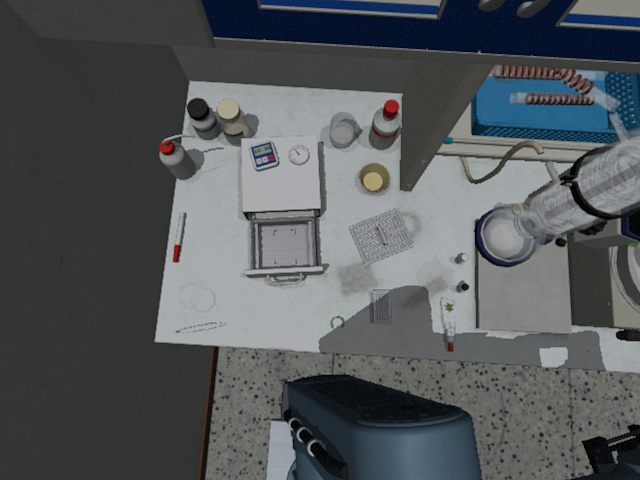

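View pics/scene0.png

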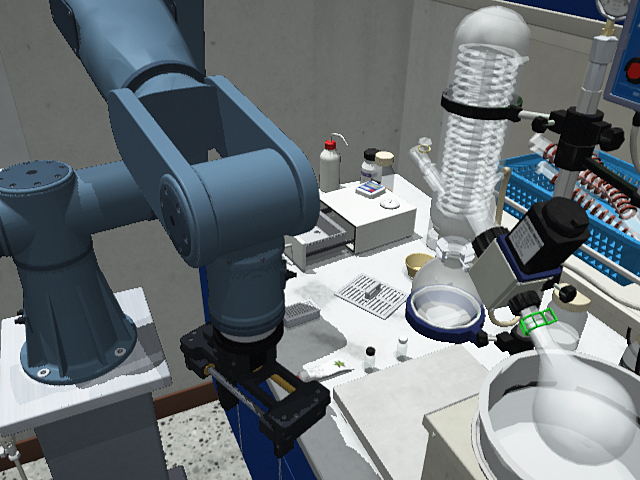

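```bash
cat > h.py <<'E'
from plant import robot
import cv2,numpy as np
def unproj(px,cam,z,K=None):
    k=K or robot.calibration(cam);px=np.asarray(px,float).reshape(-1,2)
    d=np.c_[px,np.ones(len(px))]@np.linalg.inv(k["camera_matrix"]).T@k["T"][:3,:3].T
    o=k["T"][:3,3];return (o+d*((z-o[2])/d[:,2])[:,None])[:,:2]
def yaw(): 
    R=cv2.Rodrigues(np.array(robot.state()["ee_rot"],float))[0];return np.degrees(np.arctan2(R[1,0],R[0,0]))
def rect(q,cam,z,K=None):
    r=robot.regions_of(q,cam)
    if not r: print(q,"none");return
    m=r[0]["pixels"].astype(np.uint8)
    c=max(cv2.findContours(m,0,2)[0],key=cv2.contourArea)
    (x,y),(w,h),a=cv2.minAreaRect((unproj(c,cam,z,K)*1000).astype(np.float32))
    if w<h:w,h,a=h,w,a+90
    print(cam,q,"p",round(r[0]["p"],2),"centre",round(x/1000,4),round(y/1000,4),"size",round(w),round(h),"long-axis yaw",round((a+90)%180-90,1))
def go(x,y,z,yw):
    "move needed, in tool axes cm and twist units (yaw mod 180, current tool yaw)"
    s=robot.state();p=np.array(s["position"]);R=cv2.Rodrigues(np.array(s["ee_rot"],float))[0]
    a=yaw();t=(yw-a+90)%180-90
    print("t",round(s["time_s"],2),"pos",p.round(4),"yaw",round(a,1),"tool shift cm",((np.array([x,y,z])-p)@R*100).round(2),"twist units",round(-t/5,2))
E
python3 - <<'E'
from h import *
robot.grab_frame("top")
rect("desiccant_canister","top",.026);rect("slotted_shelf","top",.005);rect("dry_cabinet","top",.092);rect("drawer_pocket","top",.071)
go(.40,-.104,.25,0)
E
```

```text
top desiccant_canister p 0.69 centre 0.4489 -0.1057 size 88 50 long-axis yaw 7.2
slotted_shelf none
top dry_cabinet p 0.93 centre 0.6763 0.1654 size 388 201 long-axis yaw 6.1
top drawer_pocket p 0.87 centre 0.5736 0.1579 size 196 183 long-axis yaw -79.6
t 0.85 pos [ 0.2014 -0.5386  0.2387] yaw 20.5 tool shift cm [ 33.82 -33.75  -1.13] twist units 4.1
```

step_arm(steps=[[100,1.7,-4.6,0,0],[100,1.7,-4.6,0,0],[100,1.7,-4.6,0,0],[100,1.7,-4.6,0,0],[100,1.7,-4.6,0,0]])

```text
time_s: 1.35
position: [0.2003, -0.2915, 0.2384]
ee_rot: [-3.091, -0.558, -0.0]
force: [0.8, -0.1, 0.9]
opening: 0.0882
finger_force: 0.0
```

step_arm(steps=[[100,4.2,-2.6,0,0],[100,4.2,-2.6,0,0],[100,4.2,-2.6,0,0],[100,4.2,-2.6,0,0],[100,4.2,-2.6,0,0]])

```text
time_s: 1.85
position: [0.3527, -0.0963, 0.2394]
ee_rot: [3.09, 0.558, 0.003]
force: [0.2, -1.6, 0.9]
opening: 0.0878
finger_force: 0.0
```

step_arm(steps=[[100,0,0,0,1],[100,0,0,0,1],[100,0,0,0,0.7],[100,0,0,0,0]])

```text
time_s: 2.25
position: [0.3517, -0.0978, 0.2388]
ee_rot: [3.135, 0.193, 0.0]
force: [-0.7, 0.3, -0.2]
opening: 0.088
finger_force: 0.0
```

Run:
```python
from h import *
K=robot.calibration("wrist")
im=robot.grab_frame("wrist");cv2.imwrite('pics/w1.png',im[:,:,::-1])
rect("desiccant_canister","wrist",.026,K);rect("slotted_shelf","wrist",.005,K)
print([(r["p"],np.round(r["xyz"],4)) for r in robot.place_of("desiccant_canister","wrist")])
go(.444,-.105,.1,7)
```

```text
wrist desiccant_canister p 0.95 centre 0.4473 -0.104 size 84 47 long-axis yaw 3.6
slotted_shelf none
[(0.81, array([ 0.448 , -0.1072,  0.002 ]))]
t 2.45 pos [ 0.3516 -0.0983  0.2388] yaw 7.0 tool shift cm [ 9.09  1.8  13.88] twist units 0.01
```

View pics/w1.png

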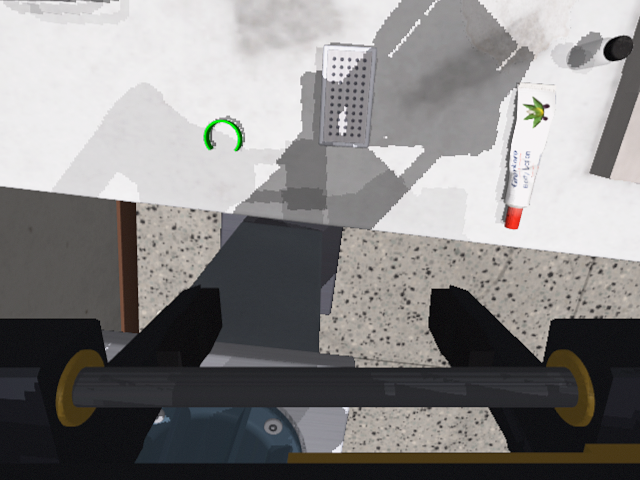

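step_arm(steps=[[100,3.1,0.6,3.5,0],[100,3.1,0.6,3.5,0],[100,3.2,0.6,3.5,0],[100,0,0,3.5,0.7],[100,0,0,0,0]])

```text
time_s: 2.95
position: [0.4439, -0.1029, 0.0942]
ee_rot: [-3.135, -0.096, 0.014]
force: [-1.3, 0.6, -0.5]
opening: 0.0882
finger_force: 0.0
```

Run:
```python
from h import *
K=robot.calibration("wrist")
im=robot.grab_frame("wrist");cv2.imwrite('pics/w2.png',im[:,:,::-1])
rect("desiccant_canister","wrist",.026,K)
print([(r["p"],np.round(r["xyz"],4)) for r in robot.place_of("desiccant_canister","wrist")])
go(.447,-.105,.004,3.6)
```

```text
wrist desiccant_canister p 0.93 centre 0.4482 -0.1043 size 86 47 long-axis yaw 3.5
[(0.73, array([ 4.460e-01, -1.071e-01, -4.000e-04])), (0.47, array([ 0.4122, -0.2862, -0.0014]))]
t 3.1 pos [ 0.4474 -0.1049  0.1   ] yaw 3.6 tool shift cm [-0.05  0.    9.6 ] twist units -0.01
```

View pics/w2.png

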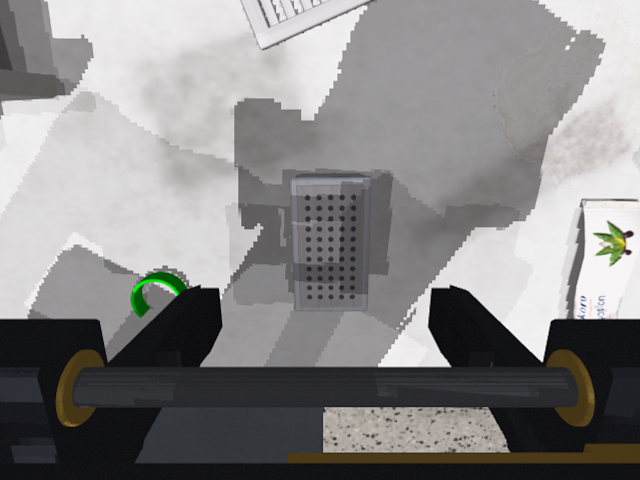

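step_arm(steps=[[100,0,0,4,0],[100,0,0,3.6,0],[100,0,0,2,0],[0,0,0,0,0],[0,0,0,0,0]], force=25)

```text
time_s: 3.6
position: [0.4484, -0.1054, 0.0048]
ee_rot: [3.139, 0.096, 0.004]
force: [-0.5, -0.5, 0.5]
opening: 0.0739
finger_force: 0.0
```

step_arm(steps=[[0,0,0,0,0],[0,0,0,0,0],[0,0,0,0,0]])

```text
time_s: 3.9
position: [0.448, -0.1049, 0.0039]
ee_rot: [3.139, 0.096, 0.003]
force: [0.6, 0.4, 0.1]
opening: 0.0507
finger_force: 0.0
```

step_arm(steps=[[0,0,0,0,0],[0,0,0,0,0],[0,0,0,-3,0],[0,0,0,-4.5,0],[0,0,0,-4.5,0]])

```text
time_s: 4.4
position: [0.4461, -0.1039, 0.1234]
ee_rot: [-3.139, -0.096, 0.004]
force: [1.7, -0.6, -0.7]
opening: 0.0459
finger_force: 25.0
```

step_arm(steps=[[0,1,-4,-2.7,0],[0,1,-4,-2.7,0],[0,1,-4,-2.7,0],[0,1,-4,-2,0],[0,1,-4,0,0]])

```text
time_s: 4.9
position: [0.4866, 0.0999, 0.2273]
ee_rot: [3.14, 0.096, 0.01]
force: [1.4, -0.0, -0.5]
opening: 0.0461
finger_force: 25.0
```

step_arm(steps=[[0,0.8,-4.4,0,0],[0,0,0,0,-0.6],[0,0,0,0,0],[0,0,0,0,0]])

```text
time_s: 5.3
position: [0.4898, 0.1424, 0.2234]
ee_rot: [3.136, 0.176, -0.001]
force: [-0.2, -0.1, -0.9]
opening: 0.0454
finger_force: 25.0
```

Run:
```python
from h import *
K=robot.calibration("wrist")
im=robot.grab_frame("wrist");cv2.imwrite('pics/w3.png',im[:,:,::-1])
for q in("drawer_pocket","drawer_ledge","drawer_handle","dry_cabinet"):print(q,[(round(r["p"],2),np.round(r["xyz"],4)) for r in robot.place_of(q,"wrist")])
s=robot.state();print(s["opening"],s["finger_force"])
go(.583,.155,.12,6.5)
```

```text
drawer_pocket [(0.66, array([0.5859, 0.1565, 0.019 ])), (0.59, array([0.4876, 0.1434, 0.2227]))]
drawer_ledge [(0.95, array([0.5888, 0.1588, 0.0515])), (0.19, array([0.588 , 0.1582, 0.0233]))]
drawer_handle [(0.94, array([0.4837, 0.1433, 0.0567]))]
dry_cabinet []
0.04612207152193866 24.995607873424888
t 5.55 pos [0.4902 0.1418 0.2237] yaw 6.4 tool shift cm [ 9.37 -0.28 10.37] twist units -0.02
```

View pics/w3.png

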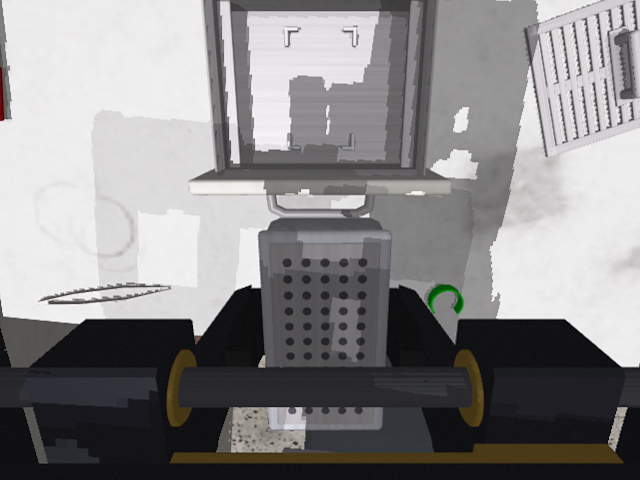

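Run:
```python
import cv2
im=cv2.imread('pics/w3.png');cv2.imwrite('pics/c3.png',cv2.resize(im[0:200,180:460],None,fx=2.8,fy=2.8,interpolation=cv2.INTER_CUBIC))
```

```text
(no output)
```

View pics/c3.png

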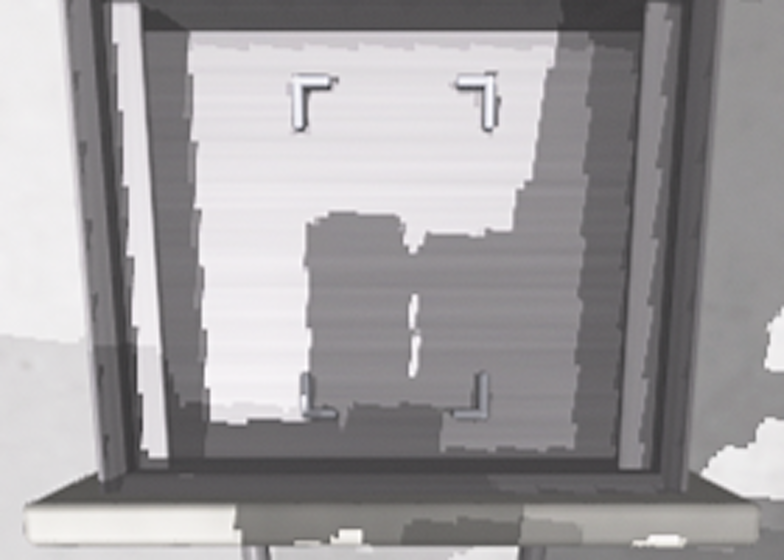

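Run:
```python
from h import *
def u(p,z): 
    return unproj(np.array(p)/2.8+[180,0],"wrist",z)
a=u([(301,85),(487,87),(312,407),(480,407)],.028);print(a.round(4),a.mean(0).round(4),np.linalg.norm(a[1]-a[0]),np.linalg.norm(a[2]-a[0]),np.linalg.norm(a[3]-a[1]))
d=(a[0]+a[1]-a[2]-a[3]);print("yaw",np.degrees(np.arctan2(d[1],d[0])))
l=u([(140,5),(170,460),(644,5),(618,460)],.052);print(l.round(4))
for i,j in((1,0),(3,2)):
    d=l[j]-l[i];print(np.degrees(np.arctan2(d[1],d[0])),np.linalg.norm(d))
n=np.array([-np.sin(np.radians(6.4)),np.cos(np.radians(6.4))]);print("ledge lateral",(l@n).round(4),"lug lateral",(a@n).round(4))
p=u([(25,505),(758,505)],.088);d=p[0]-p[1];print("panel",p.round(4),np.degrees(np.arctan2(d[1],d[0]))-90,np.linalg.norm(d))
c=a.mean(0);go(c[0],c[1],.12,6.4)
```

```text
[[0.6293 0.1884]
 [0.6347 0.1356]
 [0.5403 0.1777]
 [0.546  0.1259]] [0.5876 0.1569] 0.05310613654338242 0.08969436473541778 0.08917210501395072
yaw 6.5267354930479415
[[0.639  0.229 ]
 [0.5225 0.2159]
 [0.6535 0.0986]
 [0.537  0.0856]]
6.404504856836251 0.11723798844941245
6.3712093224051 0.11721778833807002
ledge lateral [0.1563 0.1563 0.0251 0.0252] lug lateral [0.1171 0.064  0.1164 0.0643]
panel [[0.5117 0.246 ]
 [0.5329 0.0545]] 6.316460558809467 0.1926131267726444
t 5.55 pos [0.4902 0.1418 0.2237] yaw 6.4 tool shift cm [ 9.85 -0.42 10.37] twist units -0.0
```

step_arm(steps=[[0,3.3,-0.1,0,0],[0,3.3,-0.2,1,0],[0,3.25,-0.1,3,0],[0,0,0,4,0],[0,0,0,0,0]])

```text
time_s: 6.05
position: [0.5838, 0.1567, 0.1374]
ee_rot: [3.136, 0.176, -0.018]
force: [-0.4, -1.2, -1.6]
opening: 0.0458
finger_force: 25.0
```

step_arm(steps=[[0,0,0,0,0],[0,0,0,3,0],[0,0,0,3,0],[0,0,0,2,0],[0,0,0,0,0]])

```text
time_s: 6.55
position: [0.5865, 0.1575, 0.0636]
ee_rot: [3.137, 0.178, -0.003]
force: [-0.0, 0.4, -1.0]
opening: 0.0458
finger_force: 25.0
```

Run:
```python
from h import *
go(.5876,.1569,.0245,6.4)
im=robot.grab_frame("wrist");cv2.imwrite('pics/w4.png',im[:,:,::-1])
```

```text
t 6.55 pos [0.5865 0.1575 0.0636] yaw 6.5 tool shift cm [0.11 0.07 3.91] twist units 0.02
```

View pics/w4.png

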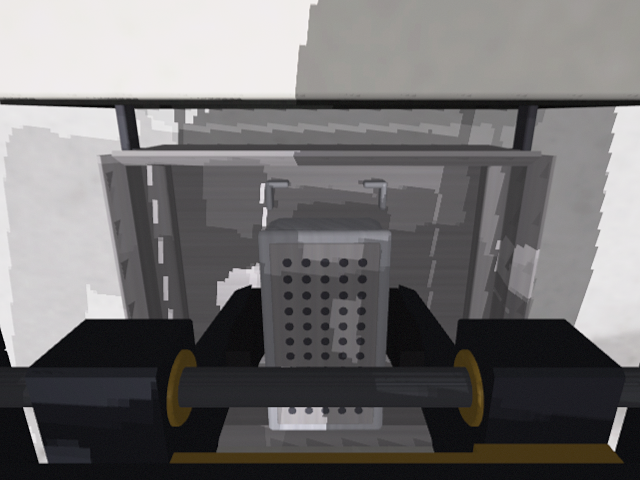

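Run:
```python
from h import *
a=unproj([(325,232),(325,430)],"wrist",.0636-.004+.026);s=robot.state()
R=cv2.Rodrigues(np.array(s["ee_rot"],float))[0];print((a-np.array(s["position"])[:2])@R[:2,:2],s["position"])
```

```text
[[ 0.0400238  -0.00106213]
 [-0.04422991 -0.00115138]] [0.58783216 0.15763614 0.06522258]
```

step_arm(steps=[[0,0.1,0,1.5,0],[0,0,0.05,1,0],[0,0,0,0.5,0],[0,0,0,0,0]])

```text
time_s: 7.0
position: [0.5879, 0.1573, 0.0329]
ee_rot: [3.137, 0.178, -0.003]
force: [0.2, -0.3, -1.0]
opening: 0.0461
finger_force: 25.0
```

step_arm(steps=[[0,0.15,0,0,0],[0,0,0,0.4,0],[0,0,0,0.3,0],[0,0,0,0.2,0],[0,0,0,0,0]])

```text
time_s: 7.5
position: [0.591, 0.1576, 0.0255]
ee_rot: [-3.136, -0.178, -0.003]
force: [0.9, -0.0, 3.5]
opening: 0.0456
finger_force: 25.0
```

step_arm(steps=[[70,0,0,0,0],[70,0,0,0,0],[70,0,0,0,0],[70,0,0,-3,0],[70,0,0,-4,0]])

```text
time_s: 8.0
position: [0.5877, 0.1572, 0.0926]
ee_rot: [3.136, 0.178, -0.01]
force: [1.2, -0.2, -0.4]
opening: 0.062
finger_force: 0.0
```

step_arm(steps=[[70,-2,0,-4.5,0],[70,-3,0,-3.5,0],[70,-3,0,-2,0],[70,0,0,0,0],[70,0,0,0,0]])

```text
time_s: 8.5
position: [0.5108, 0.1485, 0.1952]
ee_rot: [-3.137, -0.178, -0.003]
force: [-0.3, 1.0, -0.2]
opening: 0.0619
finger_force: 0.0
```

Run:
```python
from h import *
K=robot.calibration("wrist")
im=robot.grab_frame("wrist")
cv2.imwrite('pics/w5.png',cv2.resize(im,(800,600))[:,:,::-1])
rect("desiccant_canister","wrist",.046,K)
for q in("desiccant_canister","drawer_pocket","drawer_ledge","slotted_shelf"):print(q,[(round(r["p"],2),np.round(r["xyz"],4)) for r in robot.place_of(q,"wrist")])
go(.60,-.098,.25,20)
```

```text
wrist desiccant_canister p 0.95 centre 0.5905 0.1589 size 83 46 long-axis yaw 6.4
desiccant_canister [(0.6, array([0.5906, 0.1576, 0.0194]))]
drawer_pocket []
drawer_ledge [(0.68, array([ 0.3965,  0.0055, -0.0012]))]
slotted_shelf []
t 8.8 pos [0.5106 0.1484 0.1935] yaw 6.5 tool shift cm [ 6.09 25.49 -5.67] twist units -2.7
```

View pics/w5.png

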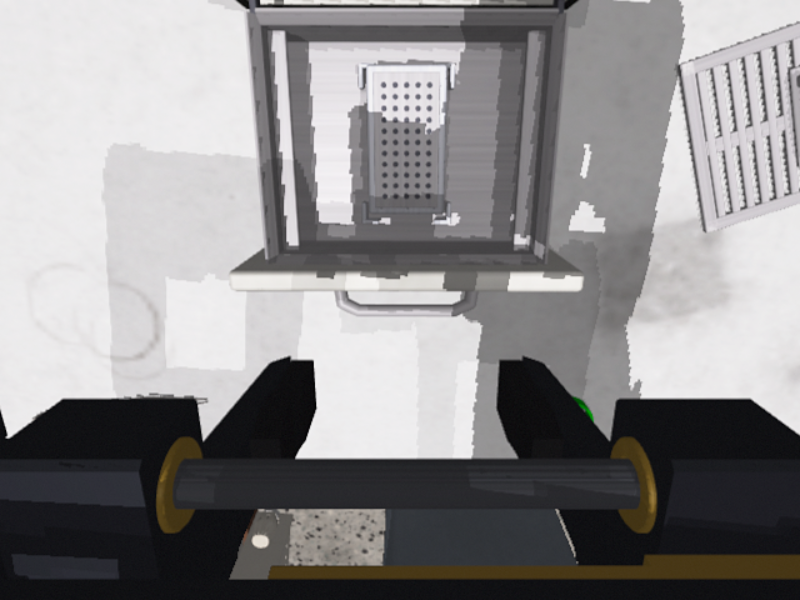

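step_arm(steps=[[70,0.2,4.5,-1,0],[70,0.2,4.7,-1,0],[70,0.2,4.7,-1,0],[70,0.2,4.7,-1,0],[70,0.3,4.7,-1,0]])

```text
time_s: 9.3
position: [0.548, -0.0837, 0.2445]
ee_rot: [-3.136, -0.178, 0.001]
force: [1.4, 0.6, 0.1]
opening: 0.0613
finger_force: 0.0
```

step_arm(steps=[[70,0,1.8,0,-1],[70,0,0,0,-1],[70,0,0,0,0],[70,0,0,0,0]])

```text
time_s: 9.7
position: [0.5498, -0.0996, 0.244]
ee_rot: [-3.109, -0.447, 0.002]
force: [0.2, -0.5, -0.1]
opening: 0.0618
finger_force: 0.0
```

Run:
```python
from h import *
K=robot.calibration("wrist")
im=robot.grab_frame("wrist");cv2.imwrite('pics/w6.png',im[:,:,::-1])
rect("slotted_shelf","wrist",.005,K)
print([(round(r["p"],2),np.round(r["xyz"],4)) for r in robot.place_of("slotted_shelf","wrist")])
go(.635,-.098,.1,17)
```

```text
wrist slotted_shelf p 0.81 centre 0.6367 -0.0992 size 145 116 long-axis yaw -64.8
[(0.65, array([ 0.6376, -0.0993,  0.0027]))]
t 9.85 pos [ 0.55   -0.0991  0.2445] yaw 16.5 tool shift cm [ 8.19  2.32 14.45] twist units -0.1
```

View pics/w6.png

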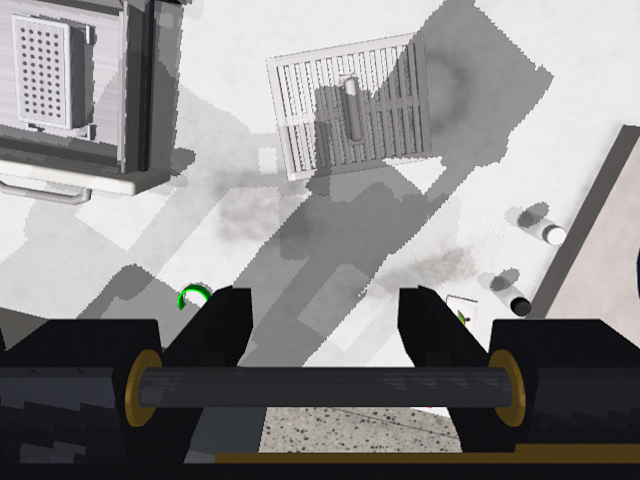

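step_arm(steps=[[60,2.8,0.8,3.5,0],[60,2.8,0.8,3.5,0],[60,2.75,0.85,3.5,0],[60,0,0,3.5,-0.9],[60,0,0,3,-0.85]])

```text
time_s: 10.35
position: [0.6369, -0.0984, 0.0723]
ee_rot: [-3.064, -0.692, 0.002]
force: [0.1, -0.5, -0.5]
opening: 0.0533
finger_force: 0.0
```

step_arm(steps=[[60,0,0,0,0],[60,0,0,0,0]])

```text
time_s: 10.55
position: [0.6369, -0.099, 0.0748]
ee_rot: [-3.066, -0.684, 0.001]
force: [0.6, -0.3, -0.1]
opening: 0.0529
finger_force: 0.0
```

Run:
```python
from h import *
K=robot.calibration("wrist")
im=robot.grab_frame("wrist");cv2.imwrite('pics/w7.png',im[:,:,::-1])
rect("slotted_shelf","wrist",.005,K)
go(.637,-.0992,.0075,25.2)
```

```text
wrist slotted_shelf p 0.98 centre 0.6372 -0.099 size 146 115 long-axis yaw -64.9
t 10.65 pos [ 0.6384 -0.0997  0.0772] yaw 25.2 tool shift cm [-0.13 -0.13  6.97] twist units -0.01
```

View pics/w7.png

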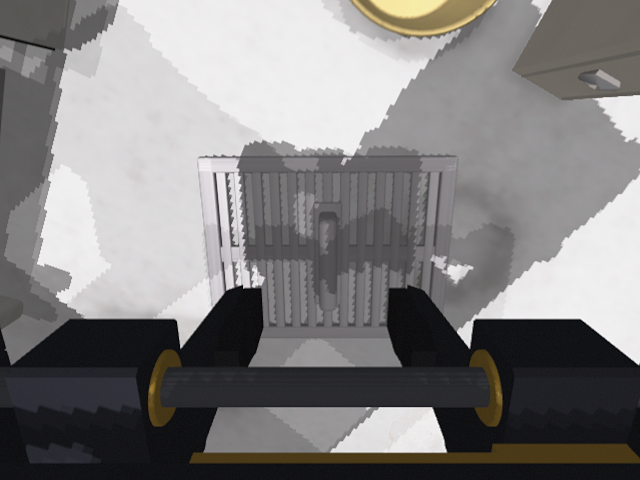

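step_arm(steps=[[60,0,0,3,0],[60,0,0,2.5,0],[60,0,0,1.4,0],[60,0,0,0,0],[0,0,0,0,0]], force=45)

```text
time_s: 11.15
position: [0.6381, -0.0999, 0.0073]
ee_rot: [3.065, 0.686, 0.003]
force: [0.7, 0.6, 0.2]
opening: 0.0467
finger_force: 0.0
```

step_arm(steps=[[0,0,0,0,0],[0,0,0,0,0],[0,0,0,0,0],[0,0,0,0,0],[0,0,0,0,0]])

```text
time_s: 11.65
position: [0.637, -0.0995, 0.0058]
ee_rot: [3.065, 0.687, 0.0]
force: [-0.6, 1.0, 1.2]
opening: 0.0093
finger_force: 45.0
```

step_arm(steps=[[0,0,0,-1,0],[0,0,0,-3,0],[0,0,0,-4.5,0],[0,0,0,-4.5,0],[0,0,0,-4.5,0]])

```text
time_s: 12.15
position: [0.6365, -0.0993, 0.1828]
ee_rot: [-3.065, -0.687, 0.001]
force: [0.2, 0.3, -0.9]
opening: 0.0093
finger_force: 45.0
```

step_arm(steps=[[0,-0.7,-4.1,-2,0.5],[0,0,0,-2,0.8],[0,0,0,-2,0.8],[0,0,0,-1,0.8],[0,0,0,0,0.86]])

```text
time_s: 12.65
position: [0.6139, -0.0654, 0.2537]
ee_rot: [3.135, 0.172, 0.006]
force: [-0.5, -0.2, -0.8]
opening: 0.0093
finger_force: 45.0
```

Run:
```python
from h import *
s=robot.state();print(s["opening"],s["finger_force"],s["force"],s["ft_torque"])
go(.475,.144,.25,6.4)
```

```text
0.009277103774990842 44.998293444514275 [-0.45146088 -0.23943753 -0.83846815] [-0.02378841 -0.01451923  0.00557183]
t 12.65 pos [ 0.6139 -0.0654  0.2537] yaw 6.3 tool shift cm [-11.51 -22.34   0.3 ] twist units -0.02
```

step_arm(steps=[[0,-2.2,-4,0,0],[0,-2.3,-4.3,0,0],[0,-2.3,-4.3,0,0],[0,-2.3,-4.3,0,0],[0,-2.3,-4.3,0,0]])

```text
time_s: 13.15
position: [0.4744, 0.1338, 0.2511]
ee_rot: [-3.136, -0.176, -0.001]
force: [0.6, 0.5, -1.5]
opening: 0.0088
finger_force: 45.0
```

step_arm(steps=[[0,0,-1,0,0],[0,0,0,0,0],[0,0,0,0,0]])

```text
time_s: 13.45
position: [0.4756, 0.1418, 0.2512]
ee_rot: [3.136, 0.177, 0.002]
force: [-0.1, -0.0, -0.9]
opening: 0.0094
finger_force: 45.0
```

Run:
```python
from h import *
im=robot.grab_frame("wrist");cv2.imwrite('pics/w8.png',cv2.resize(im,(800,600),interpolation=cv2.INTER_CUBIC)[:,:,::-1])
K=robot.calibration("wrist");rect("slotted_shelf","wrist",.25,K)
print([(round(r["p"],2),np.round(r["xyz"],4)) for r in robot.place_of("drawer_ledge","wrist")])
go(.5876,.1569,.12,6.4)
```

```text
wrist slotted_shelf p 0.91 centre 0.4897 0.1442 size 145 87 long-axis yaw -83.6
[]
t 13.6 pos [0.4757 0.1412 0.2507] yaw 6.3 tool shift cm [11.3  -0.33 13.06] twist units -0.01
```

View pics/w8.png

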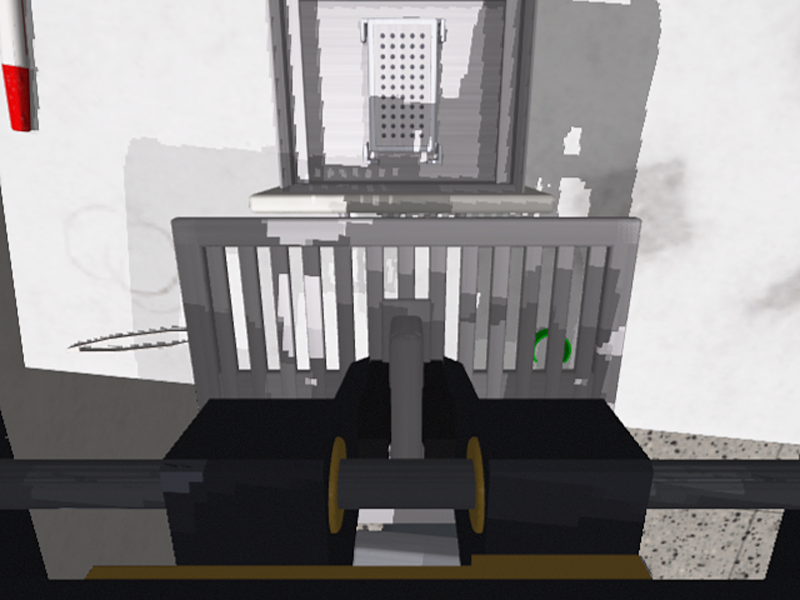

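Run:
```python
from h import *
u=lambda p,z:unproj(np.array(p)*.8,"wrist",z)
s=robot.state();pos=np.array(s["position"]);R=cv2.Rodrigues(np.array(s["ee_rot"],float))[0]
p=u([(250,195),(553,195)],.088);d=p[0]-p[1];print("panel",p.round(4),p.mean(0).round(4),"prev .5223 .1503",np.degrees(np.arctan2(d[1],d[0]))-90,np.linalg.norm(d))
n=u([(371,157),(434,157)],.028);print("near lugs mid",n.mean(0).round(4),"prev .5432 .1518",np.linalg.norm(n[0]-n[1]))
f=u([(174,220),(640,220)],pos[2]-.001);print("shelf front in tool",((f-pos[:2])@R[:2,:2]).round(4))
r=u([(207,397),(612,397)],pos[2]-.001)
print("shelf sides",((r-pos[:2])@R[:2,:2]).round(4))
```

```text
panel [[0.5123 0.2457]
 [0.5333 0.0551]] [0.5228 0.1504] prev .5223 .1503 6.268693188851827 0.1917478740111295
near lugs mid [0.5445 0.1525] prev .5432 .1518 0.04652847554195822
shelf front in tool [[ 0.0561 -0.0722]
 [ 0.056   0.0706]]
shelf sides [[-0.0047 -0.0697]
 [-0.0049  0.0698]]
```

step_arm(steps=[[0,2.8,-0.1,0,0],[0,2.8,-0.1,1,0],[0,2.8,-0.1,3,0],[0,2.9,-0.1,4,0],[0,0,0,4,0]])

```text
time_s: 14.1
position: [0.5908, 0.1576, 0.1295]
ee_rot: [3.137, 0.173, 0.005]
force: [-0.2, 0.1, -2.4]
opening: 0.0092
finger_force: 45.0
```

step_arm(steps=[[0,0,0,2.5,0],[0,0,0,0,0],[0,0,0,0,0],[0,0,0,0,0]])

```text
time_s: 14.5
position: [0.5885, 0.1587, 0.1079]
ee_rot: [-3.137, -0.176, -0.006]
force: [0.5, -0.5, -0.9]
opening: 0.0091
finger_force: 45.0
```

Run:
```python
from h import *
im=robot.grab_frame("wrist");cv2.imwrite('pics/w9.png',cv2.resize(im,(800,600),interpolation=cv2.INTER_CUBIC)[:,:,::-1])
go(.588,.1573,.058,6.4)
```

```text
t 14.55 pos [0.5885 0.1588 0.1082] yaw 6.4 tool shift cm [-0.09  0.15  5.02] twist units 0.0
```

View pics/w9.png

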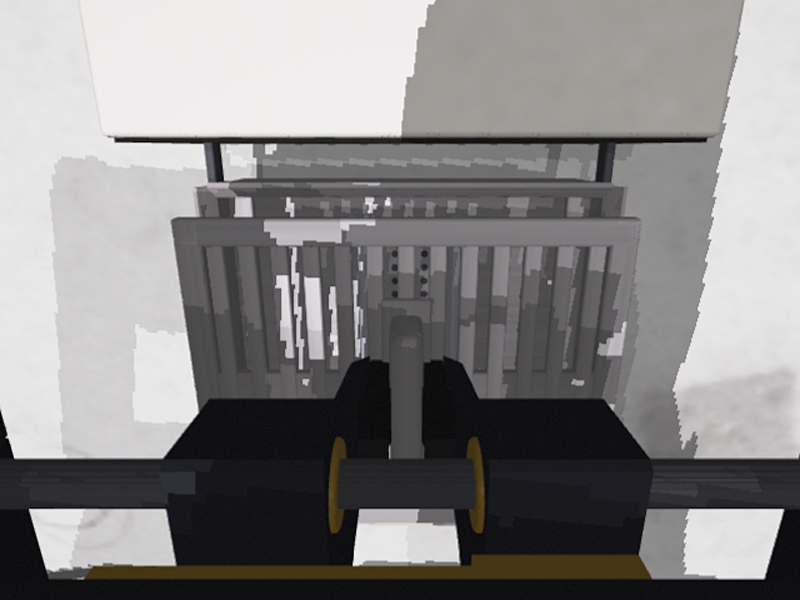

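step_arm(steps=[[0,-0.05,0.12,1.5,0],[0,0,0,1,0],[0,0,0,0.5,0],[0,0,0,0.3,0],[0,0,0,0.3,0]])

```text
time_s: 15.05
position: [0.5863, 0.1579, 0.0693]
ee_rot: [3.137, 0.177, -0.0]
force: [0.8, 0.1, -1.0]
opening: 0.0091
finger_force: 45.0
```

step_arm(steps=[[0,0,0,0.3,0],[0,0,0,0.3,0],[0,0,0,0.3,0],[0,0,0,0.2,0]])

```text
time_s: 15.45
position: [0.5864, 0.1578, 0.0585]
ee_rot: [-3.137, -0.177, 0.0]
force: [0.1, -0.3, -1.9]
opening: 0.0088
finger_force: 45.0
```

step_arm(steps=[[0,0,0,0.1,0],[0,0,0,0.1,0],[0,0,0,0,0],[0,0,0,0,0]])

```text
time_s: 15.85
position: [0.5874, 0.1579, 0.0577]
ee_rot: [-3.137, -0.177, -0.003]
force: [0.2, 0.2, 5.8]
opening: 0.0091
finger_force: 45.0
```

step_arm(steps=[[35,0,0,0,0],[35,0,0,0,0],[35,0,0,0,0],[35,0,0,-2,0],[35,0,0,-4,0]])

```text
time_s: 16.35
position: [0.5831, 0.1574, 0.1133]
ee_rot: [3.136, 0.176, -0.013]
force: [-0.5, -0.1, 0.6]
opening: 0.031
finger_force: 0.0
```

step_arm(steps=[[0,-2.5,0,-4,0],[0,-4,0,-2.5,0],[0,-4,0,0,0],[0,-4,0,0,0],[0,0,0,0,0]])

```text
time_s: 16.85
position: [0.4368, 0.1415, 0.1801]
ee_rot: [3.136, 0.178, -0.008]
force: [0.6, -0.5, -0.6]
opening: 0.0002
finger_force: 0.0
```

Run:
```python
from h import *
K=robot.calibration("wrist")
im=robot.grab_frame("wrist");cv2.imwrite('pics/w10.png',cv2.resize(im,(800,600),interpolation=cv2.INTER_CUBIC)[:,:,::-1])
rect("slotted_shelf","wrist",.057,K)
for q in("slotted_shelf","drawer_handle"):print([(round(r["p"],2),np.round(r["xyz"],4)) for r in robot.place_of(q,"wrist")])
go(.46,.145,.045,6.4)
```

```text
wrist slotted_shelf p 0.9 centre 0.5555 0.1556 size 146 52 long-axis yaw -83.6
[]
[(0.73, array([0.4835, 0.1429, 0.0545]))]
t 17.05 pos [0.4434 0.1415 0.1821] yaw 6.4 tool shift cm [ 1.67 -0.16 13.71] twist units 0.01
```

View pics/w10.png

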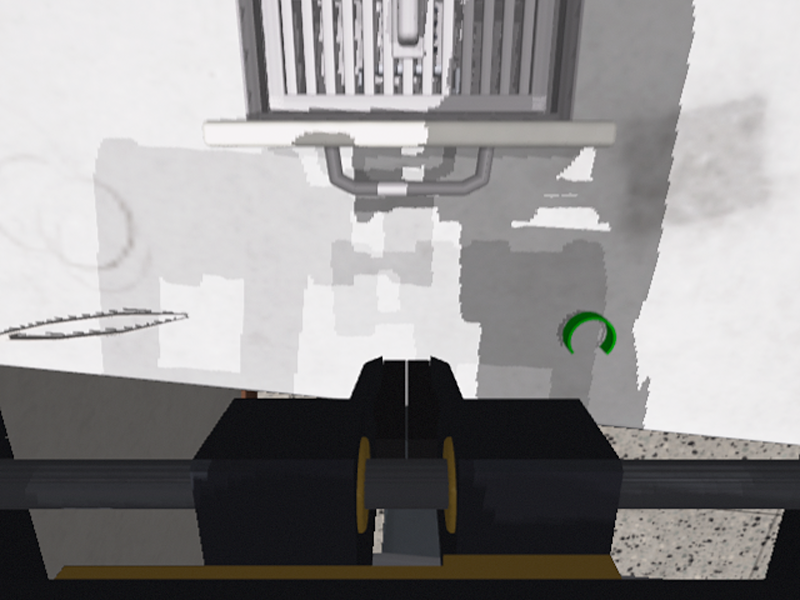

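step_arm(steps=[[0,0,-0.1,4,0],[0,0,0,4.5,0],[0,0,0,4,0],[0,0,0,1.2,0],[0,1.7,0,0,0]])

```text
time_s: 17.55
position: [0.4564, 0.1443, 0.042]
ee_rot: [3.137, 0.177, -0.012]
force: [0.1, -0.6, 0.6]
opening: 0.0006
finger_force: 0.0
```

step_arm(steps=[[0,0.5,0,0,0],[0,0.5,0,0,0],[0,0.6,0,0,0],[0,0.8,0,0,0],[0,1,0,0,0]])

```text
time_s: 18.05
position: [0.4932, 0.1484, 0.0451]
ee_rot: [3.137, 0.177, -0.0]
force: [-1.2, -0.3, 1.4]
opening: 0.0003
finger_force: 0.7
```

step_arm(steps=[[0,1.2,0,0,0],[0,1.2,0,0,0],[0,1.2,0,0,0],[0,1.2,0,0,0],[0,1.2,0,0,0]])

```text
time_s: 18.55
position: [0.5535, 0.1552, 0.0449]
ee_rot: [-3.137, -0.177, -0.0]
force: [-1.7, -0.0, 1.7]
opening: 0.0001
finger_force: 0.7
```

Run:
```python
from h import *
im=robot.grab_frame("scene")
for c in ("scene","wrist"):
  robot.grab_frame(c);print([(round(r["p"],2),np.round(r["xyz"],4)) for r in robot.place_of("drawer_handle",c)])
print(robot.state()["force"].round(1) if hasattr(robot.state()["force"],"round") else robot.state()["force"])
go(.61,.16,.045,6.4)
```

```text
[(0.81, array([0.5734, 0.156 , 0.0517])), (0.33, array([0.6724, 0.1693, 0.0521]))]
[(0.58, array([0.5707, 0.1521, 0.0566]))]
[-0.3  0.2  0. ]
t 18.8 pos [0.5522 0.155  0.0446] yaw 6.5 tool shift cm [ 5.8   0.16 -0.04] twist units 0.01
```

step_arm(steps=[[0,0.8,0,0,0],[0,1,0,0,0],[0,1,0,0,0],[0,1,0,0,0],[0,0.7,0,0,0]])

```text
time_s: 19.3
position: [0.5985, 0.1602, 0.0448]
ee_rot: [-3.137, -0.177, -0.001]
force: [-1.1, -0.3, -0.1]
opening: 0.0006
finger_force: 0.8
```

step_arm(steps=[[0,0.4,0,0,0],[0,0.4,0,0,0],[0,0.3,0,0,0],[0,0.3,0,0,0],[0,0.3,0,0,0]])

```text
time_s: 19.8
position: [0.6125, 0.1617, 0.0446]
ee_rot: [3.136, 0.177, -0.006]
force: [-5.9, -2.5, 4.9]
opening: 0.0002
finger_force: 3.3
```

step_arm(steps=[[0,0.3,0,0,0],[0,0.3,0,0,0],[0,0.2,0,0,0]])

```text
time_s: 20.1
position: [0.62, 0.1626, 0.0445]
ee_rot: [3.136, 0.177, -0.009]
force: [-15.8, -3.8, 12.6]
opening: 0.0004
finger_force: 8.0
```

step_arm(steps=[[0,0.2,0,0,0],[0,0.1,0,0,0]])

```text
time_s: 20.3
position: [0.6201, 0.1626, 0.0444]
ee_rot: [3.135, 0.178, -0.019]
force: [-24.6, -4.9, 18.9]
opening: 0.0001
finger_force: 12.7
```

step_arm(steps=[[0,-1,0,0,0],[0,-3,0,0,0],[0,-4,0,0,0],[0,-3,0,-3,0],[0,-3,0,-4.5,0]])

```text
time_s: 20.8
position: [0.4851, 0.1475, 0.1148]
ee_rot: [-3.136, -0.176, 0.007]
force: [1.1, 0.4, 1.0]
opening: 0.0001
finger_force: 0.0
```

step_arm(steps=[[0,-3,0,-4,0],[0,0,0,-4,0],[0,0,0,0,0]])

```text
time_s: 21.1
position: [0.462, 0.1448, 0.2027]
ee_rot: [-3.136, -0.177, -0.021]
force: [1.0, 0.0, -0.1]
opening: 0.0004
finger_force: 0.0
```

Run:
```python
from h import *
for c in("wrist","top","scene"):
    im=robot.grab_frame(c);cv2.imwrite(f'pics/e_{c}.png',im[:,:,::-1])
    for q in("drawer_handle","dry_cabinet"):print(c,q,[(round(r["p"],2),np.round(r["xyz"],4)) for r in robot.place_of(q,c)])
w=cv2.imread('pics/e_wrist.png')[:320];t=cv2.imread('pics/e_top.png')[100:340,150:480]
w=cv2.resize(w,(480,240));t=cv2.resize(t,(330,240))[:,:310];cv2.imwrite('pics/e.png',np.hstack([w,t]))
```

```text
wrist drawer_handle []
wrist dry_cabinet [(0.59, array([0.3977, 0.0057, 0.0012]))]
top drawer_handle [(0.8, array([0.6354, 0.165 , 0.0548]))]
top dry_cabinet [(0.92, array([0.767 , 0.1793, 0.0021]))]
scene drawer_handle [(0.63, array([0.6354, 0.1641, 0.0538]))]
scene dry_cabinet [(0.59, array([ 0.7679,  0.1781, -0.002 ])), (0.19, array([ 0.5845, -0.3051, -0.0012]))]
```

View pics/e.png

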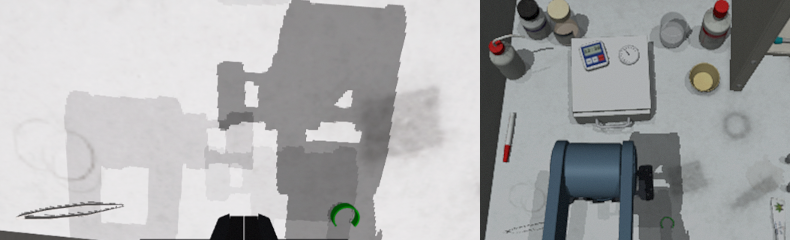

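```bash
python3 -c "
from plant import robot
print(robot.job_done())"
```

```text
the job is handed in; nothing more can be done
None
```

I put the canister in its pocket and the shelf on the ledges with its grip up, then pushed the drawer home to its stop and backed the arm clear. I handed the job in at about 21 s. Home was judged from the push stalling at the stop and from the handle ending about 133 mm from the cabinet centre, where 134 mm is expected.

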